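# Box the test tiles past the sprung end plate

### The arm

A 6-joint arm with a two-finger parallel gripper is mounted at the origin on the work surface. World frame = base frame: x ahead of the robot, y to its left, z up, the work surface at z = 0. Lengths are in mm, angles in rad, forces in N, time in s.
With the tool pointing down it reaches from about 350 to 875 mm from the base axis. Payload 4.2 kg.
Tool frame: the origin (TCP) lies at the very end of the fingers, on their centre line; the grasp point (between the pads) lies 19 mm behind it; z points along the fingers, y is the line along which they close (so a half turn about z gives the same grasp; the last joint's range is limited). The gripper opens to 85 mm and grips with 20 to 120 N. Pads are 22 mm wide; open, the fingers measure 114 mm over their backs; the gripper's body (76 mm by 85 mm) begins 54 mm behind the grasp point. The pads swing forward as they close: fully open they stand 13 mm farther back than shut.
Start: joints at [-1.087, 0.385, 0.008, 0, -1.194, -0.259], TCP at [139.337, -609.249, 231.312] pointing down, gripper open.
Joint ranges: [-3.14, 3.14], [-1.21, 2.06], [-1.07, 1.41], [-3.16, 2.05], [-2.99, -0.16], [-3.1, 3.1]. Speed limits (rad/s): [2.79, 2.79, 3.14, 3.14, 3.14, 3.14].

### API

Orientations are given as a unit quaternion [x, y, z, w].
In Python, from bench import arm, optics gives the robot as it stands. The module is installed in compiled form; this text tells all that it offers.
- The arm moves only by the tool step_arm, never from a script. Its argument "motion" is a list of rows, each an object with "dr": the turn, a rotation vector about the tool's x, y, z in units of 8 degrees (1.0 is 8 degrees), a list of three; "slide": the shift along the tool's x, y, z in mm, a list of three; "jaw": the finger opening in mm, from 0 to 85.4. A call has exactly 8 rows; each row is the pose to reach, as a shift and turn from the pose commanded when the call began, along the tool's axes at that moment; what a row does not reach only later rows make up. A row lasts 1/8 s, in which the tool goes at most 62.5 mm and 10.7 degrees, less where a joint would pass 70% of its speed; a pose out of reach is approached as far as the arm can. A call with a gripper value outside its range is refused whole. The fingers move at their own pace and stop on an object; the grip force is fixed at half the most. Time passes only in rows, so rows that repeat a pose let the fingers close, or fill a call up. It gives the time, the measured TCP pose, the force, the opening and the grip force at its end, in the units of the state.
- arm.read_state(): the state, without advancing time (a new reading comes with each control period).
- optics.get_image(name): name is "scene" or "top"; returns the picture (420x560x3 uint8, blue, green, red); there is no depth.
- optics.camera_info(name): a dict with "camera_matrix" (3x3 intrinsics, pixels), "k1" (the pictures are not rectified: a ray, as slopes to the right and down, at radius r is drawn at 1 + k1 r^2 times it, then the intrinsics apply), "view" (4x4, takes a point from world to camera coordinates). Camera axes: x right, y up, looking along -z (the intrinsics and any distortion apply to the point x, -y, -z); pixel columns grow to the right and rows downward; lengths in mm; the calibration is good to about 2 mm. A picture is of the moment at which its call begins. camera_info takes no time and is no camera call.
- arm.job_done(): hands the job in; it is judged then, once.
The state is a dict: "clock": time; "joints": joint angles; "joint_vel": joint speeds; "joint_efforts": joint torques, N m; "position": TCP position; "ee_rot": TCP orientation; "contact_force": force on the tool from outside, world axes, zero at the start; "wrist_torque": the same for the moment, N m; "gripper_width": finger opening in mm; "grasp_force": force on a finger pad.
Only numpy, scipy, OpenCV 4.12 (cv2) and the standard library are available. Lean on these libraries where they do the work, as an engineer would, in place of code of your own. Each camera call takes 0.05 s, during which the arm holds its last target. There are 200 camera calls.

### The job

Pick up the pile of three ceramic test tiles together out of the low wooden cradle and put it into the narrow plywood box: tilt the pile so that one lower corner goes in first against the sprung end plate, push the plate back, and bring the other end down until all three tiles stand upright, fully home on the floor of the box. Let go, and leave the other things on the table where they are.

Things in the scene. Friction and masses are not known exactly. Their poses are not given: they have to be found in the camera images.
- tile_a: bare white ceramic test tile, 100 (x) x 10 (y) x 90 (z, height) mm, about 180 g; origin: centre of its underside (long lower edge), z up. One of three alike that stand on edge face to face as one pile, 31 mm thick, in the cradle; tops 96 mm above the table, ends flush to about 2 mm
- tile_b: bare white ceramic test tile, 100 (x) x 10 (y) x 90 (z, height) mm, about 180 g; origin: centre of its underside (long lower edge), z up. One of three alike that stand on edge face to face as one pile, 31 mm thick, in the cradle; tops 96 mm above the table, ends flush to about 2 mm. The middle one
- tile_c: bare white ceramic test tile, 100 (x) x 10 (y) x 90 (z, height) mm, about 180 g; origin: centre of its underside (long lower edge), z up. One of three alike that stand on edge face to face as one pile, 31 mm thick, in the cradle; tops 96 mm above the table, ends flush to about 2 mm
- cradle: fixed low wooden cradle, 120 (x) x 52 (y) mm, in which the pile stands along x; floor 6 mm up, side walls 8 mm thick and 30 mm high, ends 16 mm high; inside 104 x 36 mm; origin: centre of its underside, z up
- tile_box: fixed narrow plywood box, open top, 133 (x, -61 to +72 mm) x 46 (y) x 50 mm high; rim z = 50, floor top z = 6, walls 6 mm, inner width 34 mm. Rigid end wall's inner face at x = -55 mm; at the +x end a sprung aluminium plate, face at x = +42 mm at rest (free length 97 mm, less than a tile), its flat top flush with the rim. Origin: on the underside, where these numbers count from; z up
- seat (a point): point on the floor of the box on its centre line, 50 mm from the rigid end wall: underside centre of the middle tile when the pile is home; axes as the box
- plate_rest (a point): fixed point on the box: middle of the top edge of the sprung plate's face when the plate is at rest; axes as the box
- end_plate (a joint): how far the sprung plate is pushed towards +x of the box, away from the rigid wall (m): 0 at rest, 0.016 at most; it takes 2 N to start it, 0.15 N more per mm, and it slides without tipping. With the pile home it reads about 0.003. Pushed hard or high up, the held pile can pivot between the fingers
- rib: bystander: loose dark wooden shaping rib lying flat, 100 x 40 x 7 mm, origin centre of underside
- mug: bystander: loose white mug, 80 mm across, 90 mm high, origin centre of underside
- bowl_1: bystander: loose white bowl, 144 mm across, 70 mm high, on the robot's right; origin centre of underside
- bowl_2: bystander: loose white bowl, 144 mm across, 70 mm high, on the robot's left; origin centre of underside
- plate: bystander: loose white dinner plate, 190 mm across, 20 mm high, origin centre of underside
- jar: bystander: loose white closed jar, 68 mm across, 90 mm high, origin centre of underside

How it is judged:
By the outcome, as a careful person would: the job done as asked, in the order asked, and still so for the second after the job is handed in, with the robot touching nothing.
It also fails if it takes over 59 s, if anything falls off the work surface, if the arm or the gripper's body presses on something with over 40 N, if the wrist force passes 120 N, or if a joint passes its speed limit or range.

## Working session

There is one attempt and no reset: what is moved stays moved. The work goes in short steps, Python scripts to look and compute and a tool call to move; the robot and the scene stay as the last step left them, time stands still between calls to the robot, and variables do not carry over. Pictures are saved under pics/ and viewed, at most 10 in all, crops included, and the job is handed in when it is done.

Besides the shell and the picture viewer there is one more tool, called after ">>>" as a command line: name --argument value ..., lists and objects as JSON in quotes. step_arm: Moves the arm, as the interface text tells. Its arguments: {"type":"object","properties":{"motion":{"type":"array","items":{"type":"object","properties":{"dr":{"type":"array","items":{"type":"number"}},"slide":{"type":"array","items":{"type":"number"}},"jaw":{"type":"number"}}}}},"required":["motion"]}

```bash
mkdir -p pics; python3 - <<'E'
from bench import arm, optics
import cv2
for n in ("scene","top"):
    cv2.imwrite(f"pics/{n}0.png",optics.get_image(n)); i=optics.camera_info(n); print(n,i)
print(arm.read_state())
E
```

```text
scene {'camera_matrix': array([[415.2560626,   0.       , 278.7530454],
       [  0.       , 415.2560626, 210.4774244],
       [  0.       ,   0.       ,   1.       ]]), 'k1': -0.12597642066006856, 'view': array([[ 6.23888393e-01,  7.81311875e-01,  1.77489852e-02,
        -3.80809450e+02],
       [-5.60965029e-01,  4.31894622e-01,  7.06247316e-01,
         3.04652009e+02],
       [ 5.44133724e-01, -4.50576063e-01,  7.07742681e-01,
        -1.52629965e+03],
       [ 0.00000000e+00,  0.00000000e+00,  0.00000000e+00,
         1.00000000e+00]])}
top {'camera_matrix': array([[387.86243499,   0.        , 280.1438132 ],
       [  0.        , 387.86243499, 205.03486287],
       [  0.        ,   0.        ,   1.        ]]), 'k1': -0.10003977587143217, 'view': array([[-2.37544110e-02, -9.99713030e-01,  3.09615381e-03,
         5.94767443e+00],
       [ 9.78674230e-01, -2.26221831e-02,  2.04169020e-01,
        -6.39712732e+02],
       [-2.04040387e-01,  7.88004075e-03,  9.78930756e-01,
        -8.68939121e+02],
       [ 0.00000000e+00,  0.00000000e+00,  0.00000000e+00,
         1.00000000e+00]])}
{'clock': 0.1, 'joints': array([-1.08741114e+00,  3.85521980e-01,  6.76983950e-03, -3.99319568e-04,
       -1.19399112e+00, -2.58586749e-01]), 'joint_vel': array([ 0.00139812, -0.00038839,  0.0036124 ,  0.00233471, -0.00082443,
       -0.00065644]), 'joint_efforts': array([-3.54077974e-04, -3.93318057e+01,  1.88931048e+01,  4.19793516e+00,
       -2.54348786e-03,  1.04823874e-05]), 'position': array([ 139.20741081, -608.77814886,  230.31358717]), 'ee_rot': array([-1.12089462e-01,  9.93697625e-01,  9.74520188e-04, -1.79958686e-04]), 'contact_force': array([-0.06761055,  0.02257376,  0.49347836]), 'wrist_torque': array([-0.01926226, -0.03516443, -0.00227022]), 'grasp_force': 0.0, 'gripper_width': 84.87810643935387}
```

View pics/scene0.png

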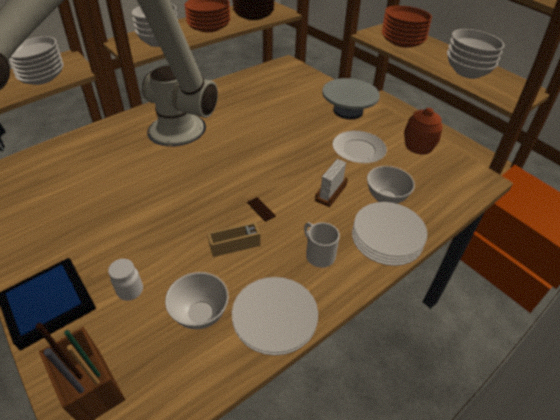

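View pics/top0.png

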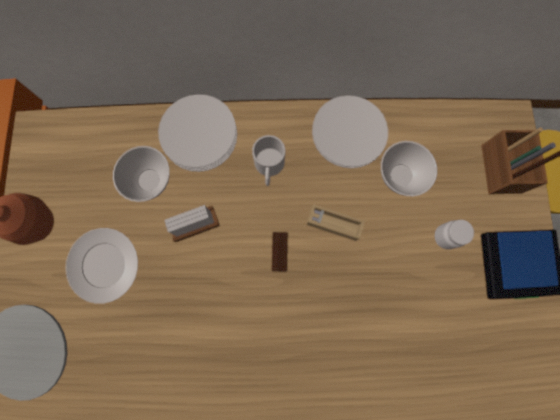

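The scene view shows the pile and cradle at about (333,185) and the box at about (235,240). In the top view the pile is at about (190,222) and the box at (335,223), with the plate at its left end near (318,213). I'll zoom in on both.

```bash
cat > h.py <<'E'
import numpy as np, cv2
from bench import arm, optics
from scipy.spatial.transform import Rotation as R
def ray(n,px):
    i=optics.camera_info(n); K=i['camera_matrix']; V=i['view']; k=i['k1']
    d=(np.asarray(px,float)-K[:2,2])/[K[0,0],K[1,1]]
    u=d.copy()
    for _ in range(20): u=d/(1+k*(u@u))
    o=-V[:3,:3].T@V[:3,3]; return o,V[:3,:3].T@np.array([u[0],-u[1],-1])
def onz(n,px,z):
    o,d=ray(n,px); return (o+d*(z-o[2])/d[2])[:2]
def proj(n,p):
    i=optics.camera_info(n); K=i['camera_matrix']; V=i['view']
    c=V[:3,:3]@np.asarray(p,float)+V[:3,3]; u=np.array([c[0],-c[1]])/-c[2]
    u=u*(1+i['k1']*(u@u)); return u*K[0,0]+K[:2,2]
def crop(im,x,y,w,h,s): return cv2.resize(im[y:y+h,x:x+w],None,fx=s,fy=s,interpolation=cv2.INTER_CUBIC)
E
python3 - <<'E'
from h import *
t=cv2.imread('pics/top0.png'); s=cv2.imread('pics/scene0.png')
a=np.hstack([crop(t,160,198,65,48,6),crop(t,302,200,65,48,6)])
b=np.hstack([crop(s,305,155,65,52,6),crop(s,203,215,65,52,6)])
cv2.imwrite('pics/c1.png',np.vstack([a,b]))
E
```

```text
(no output)
```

View pics/c1.png

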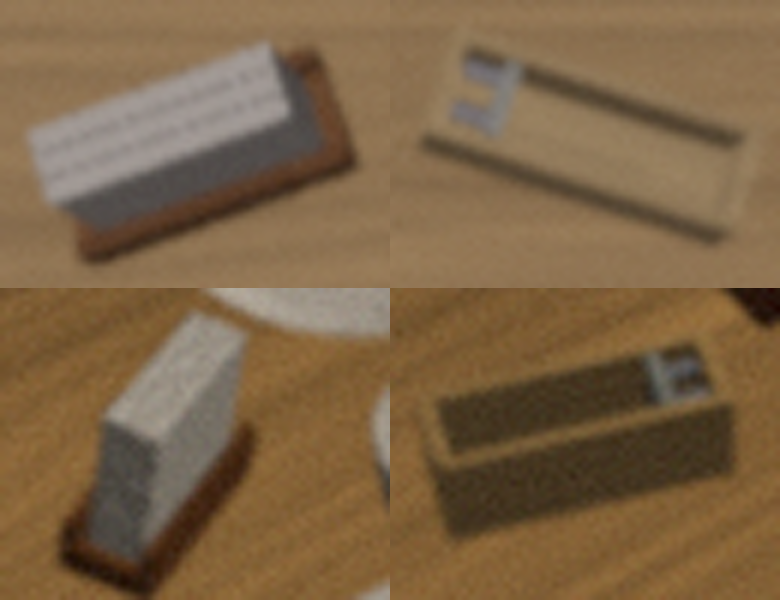

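```bash
cat >> h.py <<'E'
from scipy.ndimage import map_coordinates, gaussian_filter
def edge(im,p,q,sg,w=2.5):
    """refine edge p-q: strongest brightness rise (sg=+1)/fall(-1) along the normal (right-hand: (-dy,dx))"""
    g=gaussian_filter(im.astype(float).mean(2),.6); p=np.array(p,float);q=np.array(q,float)
    d=(q-p)/np.linalg.norm(q-p); n=np.array([-d[1],d[0]]); s=np.linspace(-w,w,51); L=np.linalg.norm(q-p); P=[]
    for t in np.linspace(.1*L,.9*L,25):
        c=p+d*t+s[:,None]*n; v=np.gradient(map_coordinates(g,[c[:,1],c[:,0]],order=3))*sg
        v=np.clip(v,0,None)*np.exp(-(s/1.5)**2/2); k=v.argmax(); sl=slice(max(k-6,0),k+7)
        P.append(p+d*t+n*(s[sl]@v[sl])/(v[sl].sum()+1e-9))
    P=np.array(P,np.float32); l=cv2.fitLine(P,cv2.DIST_HUBER,0,.01,.01).ravel()
    e=l[2:]; dd=l[:2]*np.sign(l[:2]@d); return e+dd*((p-e)@dd), e+dd*((q-e)@dd)
def isect(a,b):
    l=np.cross(np.r_[a[0],1],np.r_[a[1],1]); m=np.cross(np.r_[b[0],1],np.r_[b[1],1]); x=np.cross(l,m); return x[:2]/x[2]
E
python3 - <<'E'
from h import *
t=cv2.imread('pics/top0.png'); s=cv2.imread('pics/scene0.png')
def c(x,y,ox,oy): return ((x+.5)/6-.5+ox,(y+.5)/6-.5+oy)
def quad(im,n,pts,ox,oy,z,sg=-1):
    P=[c(*p,ox,oy) for p in pts]; E=[edge(im,P[i],P[(i+1)%4],1 if sg<0 else -1) for i in range(4)]
    C=[isect(E[i-1],E[i]) for i in range(4)]; W=np.array([onz(n,x,z) for x in C])
    print(n,np.round(C,1).tolist(),'\n',W.round(1).tolist(),'len',[np.linalg.norm(W[i]-W[(i+1)%4]).round(1) for i in range(4)],'ctr',W.mean(0).round(1),
      'ang',[np.degrees(np.arctan2(*(W[(i+1)%4]-W[i])[::-1])).round(1) for i in range(4)])
# pile tops, clockwise in image -> normal points inward -> brightness rises
quad(t,'top',[(28,131),(270,42),(290,110),(48,202)],160,198,96)
quad(s,'scene',[(195,24),(248,47),(155,152),(105,132)],305,155,96)
def line(im,n,p,q,ox,oy,sg,z,lab):
    e=edge(im,c(*p,ox,oy),c(*q,ox,oy),sg); a,b=(onz(n,x,z) for x in e)
    print(lab,a.round(1),b.round(1),np.degrees(np.arctan2(*(a-b)[::-1])).round(2))
line(t,'top',(80+60,66),(350,128),302,200,-1,50,'far inner')
line(t,'top',(40,135),(330,231),302,200,-1,50,'near outer')
line(t,'top',(135,68),(113,137),302,200,1,50,'plate face?')
line(t,'top',(350,133),(333,210),302,200,1,50,'rigid inner?')
line(s,'scene',(50,108),(250,66),203,215,1,50,'S far inner(?)')
line(s,'scene',(55,178),(340,117),203,215,-1,50,'S near outer')
line(s,'scene',(60,162),(260,116),203,215,1,50,'S near inner')
line(s,'scene',(255,70),(266,112),203,215,-1,50,'S plate face')
line(s,'scene',(48,112),(62,160),203,215,-1,50,'S rigid inner')
i=optics.camera_info('top')['view'];print(-i[:3,:3].T@i[:3,3])
E
```

```text
top [[164.0, 219.3], [204.2, 204.6], [208.1, 216.6], [167.6, 231.7]] 
 [[605.7, 262.9], [638.6, 168.9], [609.8, 159.1], [576.3, 253.3]] len [np.float64(99.6), np.float64(30.5), np.float64(100.0), np.float64(30.9)] ctr [607.6 211.1] ang [np.float64(-70.7), np.float64(-161.3), np.float64(109.6), np.float64(18.1)]
scene [[337.1, 158.4], [346.2, 162.2], [330.6, 180.3], [321.7, 176.1]] 
 [[575.7, 252.7], [605.8, 262.0], [637.6, 166.2], [608.6, 158.3]] len [np.float64(31.4), np.float64(100.9), np.float64(30.1), np.float64(100.0)] ctr [606.9 209.8] ang [np.float64(17.1), np.float64(-71.6), np.float64(-164.7), np.float64(109.2)]
far inner [ 626.6 -118.5] [ 597.5 -202.6] 70.89
near outer [599.6 -76.7] [ 557.4 -192.5] 70.0
plate face? [ 625.9 -116.1] [ 597.7 -105.7] -20.34
rigid inner? [ 597.4 -200.9] [ 566.4 -190.9] -17.85
S far inner(?) [ 555.9 -190.4] [ 587.3 -104.3] -110.08
S near outer [ 599.9 -213.8] [643.7 -94. ] -110.09
S near inner [ 593.1 -207. ] [ 623.4 -122.4] -109.67
S plate face [ 598.8 -107.4] [ 622.5 -117.7] 156.52
S rigid inner [ 561.9 -201.4] [ 589.5 -210.9] 160.83
[448.91297386  -1.67845524 981.22233702]
```

The crops give clean pile-top corners in both views, agreeing on centre (607.2, 210.5) and long axis 109.3°. The box axis is about 70.1° and its origin about (596,-152). Now I'll work out the approach.

```bash
cat >> h.py <<'E'
def tool(psi,tilt=0):
    """tool down, y at angle psi (deg), then turned by tilt deg about its own y"""
    a=np.radians(psi); y=np.array([np.cos(a),np.sin(a),0]); z=np.array([0,0,-1.]); x=np.cross(y,z)
    return R.from_matrix(np.c_[x,y,z])*R.from_euler('y',tilt,degrees=True)
def go(pos,Rt,frm=None):
    s=arm.read_state(); p0,R0=frm if frm else (s['position'],R.from_quat(s['ee_rot']))
    print('slide',R0.inv().apply(np.array(pos)-p0).round(1),'dr',(np.degrees((R0.inv()*Rt).as_rotvec())/8).round(3))
E
python3 - <<'E'
from h import *
go((607.2,210.5,180),tool(199.3)); print(tool(102.9).as_quat())
E
```

```text
slide [-638.7  694.3   51.6] dr [ 1.1000e-02  1.1000e-02 -1.2054e+01]
[-0.11233612  0.99367027  0.          0.        ]
```

>>> step_arm --motion '[{"slide": [-40,43.4,0],"dr": [0,0,-0.75],"jaw": 85},{"slide": [-80,86.8,0],"dr": [0,0,-1.5],"jaw": 85},{"slide": [-120,130,0],"dr": [0,0,-2.25],"jaw": 85},{"slide": [-160,173.5,0],"dr": [0,0,-3],"jaw": 85},{"slide": [-200,217,0],"dr": [0,0,-3.75],"jaw": 85},{"slide": [-240,260,0],"dr": [0,0,-4.5],"jaw": 85},{"slide": [-280,304,0],"dr": [0,0,-5.25],"jaw": 85},{"slide": [-320,347,0],"dr": [0,0,-6],"jaw": 85}]'

```text
clock: 1.1
position: [374.3, -197.8, 231.3]
ee_rot: [-0.508, 0.861, -0.0, 0.0]
contact_force: [0.4, -1.0, 0.8]
gripper_width: 84.9
grasp_force: 0.0
```

```bash
python3 - <<'E'
from h import *
go((607.2,210.5,150),tool(199.3)); s=arm.read_state(); print(s['position'],s['joints'])
E
```

```text
slide [-470.    -6.4   81.4] dr [-2.000e-03  0.000e+00 -6.027e+00]
[ 374.30205345 -197.79339778  231.30955266] [-9.91232679e-02  3.28703692e-02 -4.50866549e-01 -7.14348129e-05
 -1.08680827e+00 -4.05564375e-01]
```

>>> step_arm --motion '[{"slide": [-59,-1,8],"dr": [0,0,-0.75],"jaw": 85},{"slide": [-118,-2,18],"dr": [0,0,-1.5],"jaw": 85},{"slide": [-177,-3,28],"dr": [0,0,-2.25],"jaw": 85},{"slide": [-236,-4,38],"dr": [0,0,-3],"jaw": 85},{"slide": [-295,-5,50],"dr": [0,0,-3.75],"jaw": 85},{"slide": [-354,-6,60],"dr": [0,0,-4.5],"jaw": 85},{"slide": [-413,-6.4,70],"dr": [0,0,-5.25],"jaw": 85},{"slide": [-470,-6.4,81],"dr": [0,0,-6.03],"jaw": 85}]'

```text
clock: 2.1
position: [608.8, 209.6, 149.5]
ee_rot: [0.816, -0.578, -0.0, 0.0]
contact_force: [2.0, 0.2, 1.0]
gripper_width: 85.1
grasp_force: 0.0
```

```bash
python3 - <<'E'
from h import *
go((607.2,210.5,58),tool(199.3)); s=arm.read_state(); print(s['position'],s['joints'])
a,b=optics.get_image('top'),optics.get_image('scene')
cv2.imwrite('pics/c2.png',np.vstack([crop(a,140,180,100,75,4),crop(b,290,90,100,75,4)]))
E
```

```text
slide [-1.4  1.2 91.5] dr [ 0.005 -0.001  0.005]
[608.82422927 209.60268371 149.48537342] [ 5.82365246e-01  4.79855086e-01 -5.36728909e-02  4.68684048e-06
 -1.03798889e+00 -2.44752497e-01]
```

View pics/c2.png

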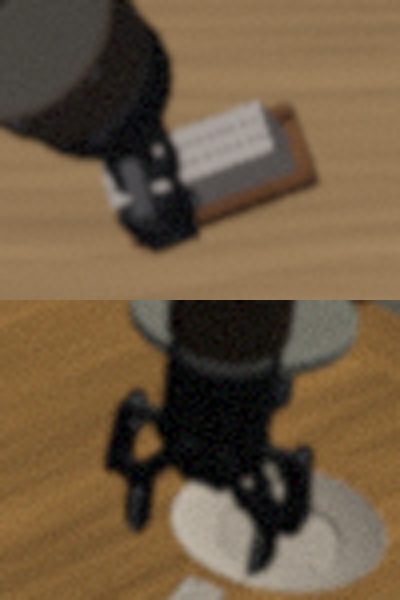

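```bash
python3 - <<'E'
from h import *
s=arm.read_state(); p=s['position']; y=R.from_quat(s['ee_rot']).apply([0,1,0]); z=np.array([0,0,1])
for n in('scene','top'): print(n,[proj(n,p+a*y+b*z).round(1) for a in(-48,0,48) for b in (0,13)])
E
```

```text
scene [array([352.3, 161.2]), array([352.9, 157.6]), array([337.1, 155.4]), array([337.6, 151.8]), array([322.3, 149.8]), array([322.7, 146.1])]
top [array([173.7, 193.5]), array([172.2, 192.1]), array([180.2, 213.3]), array([178.7, 212.2]), array([186.9, 233.6]), array([185.5, 232.8])]
```

>>> step_arm --motion '[{"slide": [0,0,15],"jaw": 85,"dr": [0,0,0]},{"slide": [0,0,32],"jaw": 85,"dr": [0,0,0]},{"slide": [0,0,50],"jaw": 85,"dr": [0,0,0]},{"slide": [0,0,66],"jaw": 85,"dr": [0,0,0]},{"slide": [0,0,80],"jaw": 85,"dr": [0,0,0]},{"slide": [0,0,90],"jaw": 85,"dr": [0,0,0]},{"slide": [0,0,94],"jaw": 80,"dr": [0,0,0]},{"slide": [0,0,94],"jaw": 60,"dr": [0,0,0]}]'

```text
clock: 3.2
position: [608.4, 207.9, 56.3]
ee_rot: [0.815, -0.58, 0.0, -0.0]
contact_force: [0.0, 0.1, -0.8]
gripper_width: 64.0
grasp_force: 0.0
```

>>> step_arm --motion '[{"slide": [0,0,0],"jaw": 45,"dr": [0,0,0]},{"slide": [0,0,0],"jaw": 38,"dr": [0,0,0]},{"slide": [0,0,0],"jaw": 34,"dr": [0,0,0]},{"slide": [0,0,0],"jaw": 30,"dr": [0,0,0]},{"slide": [0,0,0],"jaw": 25,"dr": [0,0,0]},{"slide": [0,0,0],"jaw": 20,"dr": [0,0,0]},{"slide": [0,0,0],"jaw": 20,"dr": [0,0,0]},{"slide": [0,0,0],"jaw": 20,"dr": [0,0,0]}]'

```text
clock: 4.2
position: [608.2, 207.8, 56.7]
ee_rot: [0.815, -0.58, 0.0, 0.0]
contact_force: [-2.5, -0.1, 4.8]
gripper_width: 29.4
grasp_force: 60.5
```

>>> step_arm --motion '[{"slide": [0,0,-3],"jaw": 20,"dr": [0,0,0]},{"slide": [0,0,-10],"jaw": 20,"dr": [0,0,0]},{"slide": [0,0,-25],"jaw": 20,"dr": [0,0,0]},{"slide": [0,0,-45],"jaw": 20,"dr": [0,0,0]},{"slide": [0,0,-65],"jaw": 20,"dr": [0,0,0]},{"slide": [0,0,-85],"jaw": 20,"dr": [0,0,0]},{"slide": [0,0,-100],"jaw": 20,"dr": [0,0,0]},{"slide": [0,0,-105],"jaw": 20,"dr": [0,0,0]}]'

```text
clock: 5.2
position: [608.7, 208.1, 162.8]
ee_rot: [0.815, -0.58, 0.0, -0.001]
contact_force: [-0.7, 0.4, -6.5]
gripper_width: 29.4
grasp_force: 59.8
```

```bash
python3 - <<'E'
from h import *
s=arm.read_state(); print(s['position'],s['contact_force'],s['wrist_torque'])
go((580,-152,150),tool(160.1))
E
```

```text
[608.67011899 208.0881611  162.75754801] [-0.73207867  0.44736133 -6.53994194] [-0.00225994 -0.02537503 -0.01237455]
slide [330.9 145.   12.2] dr [-0.014  0.009  4.877]
```

```bash
python3 - <<'E'
from h import *
go((595.2,-154.6,150),tool(160.1))
E
```

```text
slide [338.3 131.5  12.3] dr [-0.014  0.009  4.877]
```

>>> step_arm --motion '[{"slide": [20,8,0],"jaw": 20,"dr": [0,0,0.3]},{"slide": [65,25,0],"jaw": 20,"dr": [0,0,0.9]},{"slide": [115,45,0],"jaw": 20,"dr": [0,0,1.6]},{"slide": [170,66,0],"jaw": 20,"dr": [0,0,2.4]},{"slide": [225,87,3],"jaw": 20,"dr": [0,0,3.2]},{"slide": [275,107,7],"jaw": 20,"dr": [0,0,4]},{"slide": [318,123,10],"jaw": 20,"dr": [0,0,4.6]},{"slide": [338,131.5,12.3],"jaw": 20,"dr": [0,0,4.88]}]'

```text
clock: 6.2
position: [593.1, -157.6, 147.9]
ee_rot: [-0.572, 0.82, 0.001, -0.001]
contact_force: [-0.7, 0.8, -5.8]
gripper_width: 29.5
grasp_force: 60.1
```

>>> step_arm --motion '[{"slide": [0,0,0],"jaw": 20,"dr": [0,0,0]},{"slide": [0,0,0],"jaw": 20,"dr": [0,0,0]},{"slide": [0,0,0],"jaw": 20,"dr": [0,0,0]},{"slide": [0,0,0],"jaw": 20,"dr": [0,0,0]},{"slide": [0,0,0],"jaw": 20,"dr": [0,0,0]},{"slide": [0,0,0],"jaw": 20,"dr": [0,0,0]},{"slide": [0,0,0],"jaw": 20,"dr": [0,0,0]},{"slide": [0,0,0],"jaw": 20,"dr": [0,0,0]}]'

```text
clock: 7.2
position: [594.7, -154.6, 149.0]
ee_rot: [-0.574, 0.819, 0.0, -0.0]
contact_force: [-0.7, 0.3, -5.9]
gripper_width: 29.5
grasp_force: 60.1
```

```bash
python3 - <<'E'
from h import *
s=arm.read_state(); print(s['position'],s['joints'],s['contact_force'])
go((595.2,-154.6,150),tool(160.1))
a,b=optics.get_image('top'),optics.get_image('scene')
cv2.imwrite('pics/top3.png',a);cv2.imwrite('pics/scene3.png',b)
cv2.imwrite('pics/c3.png',np.hstack([crop(a,285,170,80,100,5),crop(b,200,165,80,100,5)]))
E
```

```text
[ 594.67638501 -154.64546008  148.9931526 ] [ 8.67381593e-03  4.33877403e-01 -1.32878033e-01 -9.19097186e-06
 -1.00409636e+00 -3.56454013e-01] [-0.72434507  0.2860448  -5.89039827]
slide [-0.2 -0.5 -1. ] dr [ 0.    -0.    -0.003]
```

View pics/c3.png

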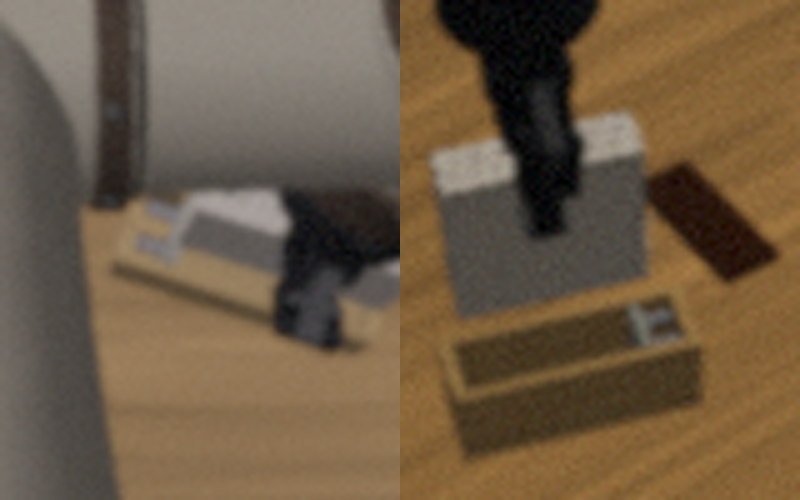

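```bash
cat >> h.py <<'E'
bx=np.array([np.cos(np.radians(70.1)),np.sin(np.radians(70.1)),0]); by=np.array([-bx[1],bx[0],0]); O=60*bx-612.6*by
def onface(px,v):   # scene ray onto vertical plane box-y = v -> box coords
    o,d=ray('scene',px); o=o-O; t=(v-o@by)/(d@by); p=o+d*t; return np.array([p@bx,p[2]])
def box(p): p=np.array(p)-O; return np.array([p@bx,p@by,p[2]])
E
python3 - <<'E'
from h import *
s=cv2.imread('pics/scene3.png'); c=lambda x,y:((x+.5)/5-.5+200,(y+.5)/5-.5+165)
st=arm.read_state(); b=box(st['position']); print('tcp box',b)
P=[c(42,195),c(245,155),c(248,275),c(62,318)]
E=[edge(s,P[0],P[1],-1),edge(s,P[1],P[2],-1),edge(s,P[2],P[3],-1),edge(s,P[3],P[0],-1)]
for i,sg in ((1,1),(2,1),(3,1)): print(i,[np.round(x,1).tolist() for x in E[i]],[np.round(x,1).tolist() for x in edge(s,P[i],P[(i+1)%4],1)])
E[1:]=[edge(s,P[i],P[(i+1)%4],1) for i in(1,2,3)]
for i in range(4): print(isect(E[i-1],E[i]).round(1), onface(isect(E[i-1],E[i]),b[1]-15.5).round(1))
# top face back edge / y position: far top corners at z=tcp+40
q=[c(30,155),c(240,115)]; e=edge(s,*q,1); f=edge(s,c(42,195),c(245,155),-1)
for z in (40.0,):
  for l in(e,f): print([box(np.r_[onz('scene',x,st['position'][2]+z),0]).round(1)[:2] for x in l])
E
```

```text
tcp box [ -3.01185423   0.76206835 149.01657018]
1 [[247.9, 195.6], [248.8, 219.6]] [[249.2, 195.6], [251.0, 219.5]]
2 [[249.3, 220.0], [212.0, 228.4]] [[248.4, 217.0], [211.8, 227.6]]
3 [[211.1, 228.3], [207.0, 203.8]] [[212.9, 228.1], [208.8, 203.5]]
[208.8 203.4] [-48.5 188.1]
[249.2 194.9] [ 50.7 187.5]
[250.8 216.3] [ 52.4 112.5]
[212.7 227.4] [-47.2 103.8]
[array([-50.4,  14.4]), array([54.3, 14.1])]
[array([-50.6, -15.6]), array([ 48.5, -16.4])]
```

```bash
python3 - <<'E'
from h import *
s=cv2.imread('pics/scene3.png').astype(float); c=lambda x,y:((x+.5)/5-.5+200,(y+.5)/5-.5+165)
rb=np.repeat((s[:,:,2:]-s[:,:,:1]),3,2)  # R-B : wood high, ceramic ~0
st=arm.read_state(); b=box(st['position'])
P=[c(30,155),c(240,115),c(248,275),c(62,318)]
P=[c(42,195),c(245,155),c(248,275),c(62,318)]
E=[edge(s,P[0],P[1],-1)]+[edge(rb,P[i],P[(i+1)%4],-1) for i in(1,2,3)]
for i in range(4): print(isect(E[i-1],E[i]).round(1), onface(isect(E[i-1],E[i]),b[1]-15.5).round(1))
e=edge(rb,c(30,155),c(115,138),-1); f=edge(rb,c(180,127),c(238,115),-1)
for l in (e,f,E[0]): print('top',[box(np.r_[onz('scene',x,st['position'][2]+39.5),0]).round(1)[:2] for x in l])
for lab,p,q in (('near outer',(70,400),(295,345)),('near inner',(70,388),(230,350)),('far inner',(62,345),(225,308)),('far outer',(50,340),(270,290))):
  for n,im in (('br',s),('rb',rb)):
    for sg in (1,-1):
      l=edge(im,c(*p),c(*q),sg,2); print(lab,n,sg,[box(np.r_[onz('scene',x,50),0]).round(1)[:2].tolist() for x in l])
E
```

```text
[207.1 203.7] [-52.6 188.2]
[248.5 195. ] [ 49.  187.5]
[249.  219.8] [ 47.2 101.2]
[211.3 228.6] [-51.4 100.5]
top [array([-50.4,  15. ]), array([-8.4, 14.7])]
top [array([24. , 14.6]), array([53.4, 14.6])]
top [array([-50.6, -15.1]), array([ 48.7, -15.8])]
near outer br 1 [[-52.2, -18.7], [70.1, -17.4]]
near outer br -1 [[-52.4, -24.8], [69.4, -23.8]]
near outer rb 1 [[-52.2, -18.4], [70.1, -18.0]]
near outer rb -1 [[-52.4, -24.7], [69.3, -24.6]]
near inner br 1 [[-50.6, -16.7], [35.8, -15.7]]
near inner br -1 [[-50.9, -22.6], [35.1, -22.3]]
near inner rb 1 [[-50.6, -16.4], [35.7, -16.1]]
near inner rb -1 [[-50.9, -22.5], [35.1, -22.4]]
far inner br 1 [[-48.2, 6.6], [41.3, 14.3]]
far inner br -1 [[-48.1, 15.1], [41.4, 15.6]]
far inner rb 1 [[-48.5, 8.0], [40.7, 8.0]]
far inner rb -1 [[-48.1, 15.4], [41.4, 15.4]]
far outer br 1 [[-53.3, 25.4], [68.8, 25.6]]
far outer br -1 [[-53.6, 16.4], [67.9, 17.3]]
far outer rb 1 [[-53.2, 25.6], [68.9, 25.9]]
far outer rb -1 [[-53.6, 16.9], [67.9, 17.5]]
```

The scene picture shows the held pile above the box, with the near face's lower corners at about (211,229) and (249,220). Relative to the box it is centred across within about 0.2 mm, so I'll plan the tilted insertion now.

```bash
cat >> h.py <<'E'
def plan(st0, st1, n=8, off=1.5, h=50.3, cur=None):
    """tile low corner A (box u,z) and tilt (deg) st0->st1; print rows of slide/dr in tool axes at st0"""
    def tcp(s):
        u,z,t=s; t=np.radians(t); return np.array([u,z])-(50+off)*np.array([np.cos(t),-np.sin(t)])+h*np.array([np.sin(t),np.cos(t)])
    t0=np.radians(st0[2]); ex=np.array([-np.cos(t0),np.sin(t0)]); ez=-np.array([np.sin(t0),np.cos(t0)])
    for k in range(1,n+1):
        s=np.array(st0)+(np.array(st1)-st0)*k/n; d=tcp(s)-tcp(st0)
        print(k,'slide',(d@ex).round(1),(d@ez).round(1),'dr_y',((s[2]-st0[2])/8).round(3))
def where(off=1.5,h=50.3):
    s=arm.read_state(); b=box(s['position']); z=R.from_quat(s['ee_rot']).apply([0,0,1])
    t=np.arctan2(-z@bx,-z[2]); A=b[[0,2]]+(50+off)*np.array([np.cos(t),-np.sin(t)])-h*np.array([np.sin(t),np.cos(t)])
    f=s['contact_force']; print('A',A.round(1),'tilt',np.degrees(t).round(2),'v',b[1].round(2),'F',round(f@bx,1),round(f@by,1),f[2].round(1),'clock',s['clock']); return (*A,np.degrees(t))
E
python3 - <<'E'
from h import *
a=where(); plan(a,(36,62,12)); plan((36,62,12),(36,38,12))
E
```

```text
A [48.5 98.7] tilt -0.0 v 0.76 F -0.3 -0.1 -5.9 clock 7.3
1 slide 0.2 3.3 dr_y 0.188
2 slide 0.4 6.6 dr_y 0.375
3 slide 0.6 9.9 dr_y 0.563
4 slide 0.7 13.3 dr_y 0.75
5 slide 0.8 16.7 dr_y 0.938
6 slide 0.9 20.1 dr_y 1.125
7 slide 0.9 23.6 dr_y 1.313
8 slide 0.9 27.1 dr_y 1.5
1 slide -0.6 2.9 dr_y 0.0
2 slide -1.2 5.9 dr_y 0.0
3 slide -1.9 8.8 dr_y 0.0
4 slide -2.5 11.7 dr_y 0.0
5 slide -3.1 14.7 dr_y 0.0
6 slide -3.7 17.6 dr_y 0.0
7 slide -4.4 20.5 dr_y 0.0
8 slide -5.0 23.5 dr_y 0.0
```

>>> step_arm --motion '[{"slide": [0.2,0,3.3],"jaw": 20,"dr": [0,0.19,0]},{"slide": [0.4,0,6.6],"jaw": 20,"dr": [0,0.38,0]},{"slide": [0.6,0,10],"jaw": 20,"dr": [0,0.56,0]},{"slide": [0.7,0,13.3],"jaw": 20,"dr": [0,0.75,0]},{"slide": [0.8,0,16.7],"jaw": 20,"dr": [0,0.94,0]},{"slide": [0.9,0,20.1],"jaw": 20,"dr": [0,1.12,0]},{"slide": [0.9,0,24],"jaw": 20,"dr": [0,1.35,0]},{"slide": [0.9,0,27],"jaw": 20,"dr": [0,1.5,0]}]'

```text
clock: 8.3
position: [594.4, -155.3, 121.6]
ee_rot: [-0.571, 0.814, -0.06, -0.086]
contact_force: [-1.0, -0.3, -6.0]
gripper_width: 29.6
grasp_force: 60.1
```

>>> step_arm --motion '[{"slide": [0,0,0],"jaw": 20,"dr": [0,0,0]},{"slide": [0,0,0],"jaw": 20,"dr": [0,0,0]},{"slide": [0,0,0],"jaw": 20,"dr": [0,0,0]},{"slide": [0,0,0],"jaw": 20,"dr": [0,0,0]},{"slide": [0,0,0],"jaw": 20,"dr": [0,0,0]},{"slide": [0,0,0],"jaw": 20,"dr": [0,0,0]},{"slide": [0,0,0],"jaw": 20,"dr": [0,0,0]},{"slide": [0,0,0],"jaw": 20,"dr": [0,0,0]}]'

```text
clock: 9.3
position: [594.4, -155.4, 122.0]
ee_rot: [-0.571, 0.814, -0.06, -0.086]
contact_force: [-0.4, -0.1, -5.6]
gripper_width: 29.5
grasp_force: 60.1
```

```bash
python3 - <<'E'
from h import *
where(); a,b=optics.get_image('top'),optics.get_image('scene')
cv2.imwrite('pics/top4.png',a);cv2.imwrite('pics/scene4.png',b)
cv2.imwrite('pics/c4.png',np.hstack([crop(a,285,180,66,80,6),crop(b,205,175,66,80,6)]))
E
```

```text
A [36.1 62.1] tilt 12.0 v 0.8 F -0.2 0.3 -5.6 clock 9.3
```

View pics/c4.png

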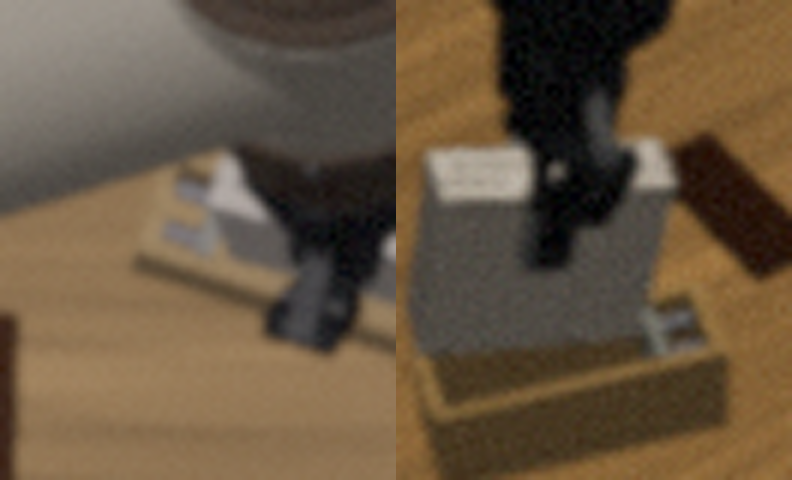

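The pile is tilted above the box, with its low corner just left of the sprung plate at scene px (247,231). Lowering.

>>> step_arm --motion '[{"slide": [-0.6,0,2.9],"jaw": 20,"dr": [0,0,0]},{"slide": [-1.2,0,5.9],"jaw": 20,"dr": [0,0,0]},{"slide": [-1.9,0,8.8],"jaw": 20,"dr": [0,0,0]},{"slide": [-2.5,0,11.7],"jaw": 20,"dr": [0,0,0]},{"slide": [-3.1,0,14.7],"jaw": 20,"dr": [0,0,0]},{"slide": [-3.7,0,17.6],"jaw": 20,"dr": [0,0,0]},{"slide": [-4.4,0,20.5],"jaw": 20,"dr": [0,0,0]},{"slide": [-5,0,23.5],"jaw": 20,"dr": [0,0,0]}]'

```text
clock: 10.4
position: [594.4, -155.4, 97.8]
ee_rot: [-0.571, 0.814, -0.06, -0.086]
contact_force: [-0.3, -0.0, -6.5]
gripper_width: 29.4
grasp_force: 60.1
```

```bash
python3 - <<'E'
from h import *
where(); plan((36,38,12),(49,38,12)); s=arm.read_state(); print(s['wrist_torque'])
E
```

```text
A [36.1 37.9] tilt 12.0 v 0.75 F -0.1 0.3 -6.5 clock 10.4
1 slide -1.6 -0.3 dr_y 0.0
2 slide -3.2 -0.7 dr_y 0.0
3 slide -4.8 -1.0 dr_y 0.0
4 slide -6.4 -1.4 dr_y 0.0
5 slide -7.9 -1.7 dr_y 0.0
6 slide -9.5 -2.0 dr_y 0.0
7 slide -11.1 -2.4 dr_y 0.0
8 slide -12.7 -2.7 dr_y 0.0
[ 0.78069342 -0.27790756  0.01858484]
```

>>> step_arm --motion '[{"slide": [-1,0,-0.2],"jaw": 20,"dr": [0,0,0]},{"slide": [-2,0,-0.4],"jaw": 20,"dr": [0,0,0]},{"slide": [-3,0,-0.6],"jaw": 20,"dr": [0,0,0]},{"slide": [-4,0,-0.8],"jaw": 20,"dr": [0,0,0]},{"slide": [-5,0,-1.1],"jaw": 20,"dr": [0,0,0]},{"slide": [-6,0,-1.3],"jaw": 20,"dr": [0,0,0]},{"slide": [-7,0,-1.5],"jaw": 20,"dr": [0,0,0]},{"slide": [-7,0,-1.5],"jaw": 20,"dr": [0,0,0]}]'

```text
clock: 11.4
position: [596.9, -148.8, 98.1]
ee_rot: [-0.571, 0.814, -0.06, -0.086]
contact_force: [0.0, -3.4, -5.5]
gripper_width: 29.5
grasp_force: 60.0
```

```bash
python3 - <<'E'
from h import *
where()
E
```

```text
A [43.2 38.2] tilt 12.01 v 0.72 F -3.2 -1.2 -5.5 clock 11.4
```

>>> step_arm --motion '[{"slide": [-0.8,0,-0.2],"jaw": 20,"dr": [0,0,0]},{"slide": [-1.6,0,-0.3],"jaw": 20,"dr": [0,0,0]},{"slide": [-2.4,0,-0.5],"jaw": 20,"dr": [0,0,0]},{"slide": [-3.2,0,-0.7],"jaw": 20,"dr": [0,0,0]},{"slide": [-4,0,-0.8],"jaw": 20,"dr": [0,0,0]},{"slide": [-4.8,0,-1],"jaw": 20,"dr": [0,0,0]},{"slide": [-5.6,0,-1.2],"jaw": 20,"dr": [0,0,0]},{"slide": [-5.6,0,-1.2],"jaw": 20,"dr": [0,0,0]}]'

```text
clock: 12.4
position: [598.8, -143.3, 98.1]
ee_rot: [-0.571, 0.814, -0.06, -0.086]
contact_force: [0.2, -4.0, -4.4]
gripper_width: 29.7
grasp_force: 60.1
```

```bash
python3 - <<'E'
from h import *
a=where(); plan((49,38,12),(48,22,8)); plan((48,22,8),(49,9,4))
a,b=optics.get_image('top'),optics.get_image('scene')
cv2.imwrite('pics/top5.png',a);cv2.imwrite('pics/scene5.png',b)
cv2.imwrite('pics/c5.png',np.hstack([crop(a,285,180,66,80,6),crop(b,205,175,66,80,6)]))
E
```

```text
A [49.  38.2] tilt 12.01 v 0.74 F -3.7 -1.6 -4.4 clock 12.4
1 slide 0.1 2.4 dr_y -0.062
2 slide 0.3 4.9 dr_y -0.125
3 slide 0.4 7.3 dr_y -0.188
4 slide 0.5 9.8 dr_y -0.25
5 slide 0.7 12.2 dr_y -0.312
6 slide 0.8 14.7 dr_y -0.375
7 slide 0.9 17.1 dr_y -0.438
8 slide 1.0 19.6 dr_y -0.5
1 slide 0.1 2.0 dr_y -0.062
2 slide 0.2 4.1 dr_y -0.125
3 slide 0.2 6.1 dr_y -0.188
4 slide 0.3 8.2 dr_y -0.25
5 slide 0.4 10.3 dr_y -0.312
6 slide 0.5 12.3 dr_y -0.375
7 slide 0.5 14.4 dr_y -0.438
8 slide 0.6 16.4 dr_y -0.5
```

View pics/c5.png

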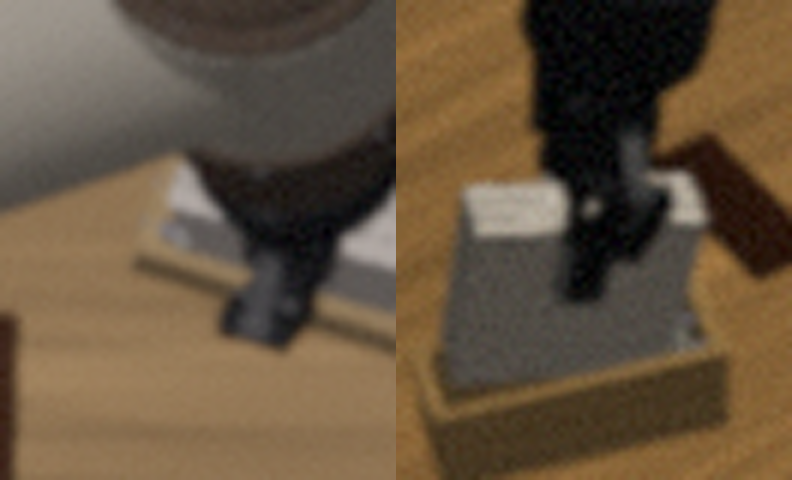

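The scene picture shows the plate pushed back, now at about (254,231), and the raised end at about (214,239) just clear of the rigid wall. Force is 3.7 N. Bringing the other end down.

>>> step_arm --motion '[{"slide": [0.1,0,2.4],"jaw": 20,"dr": [0,-0.06,0]},{"slide": [0.3,0,4.9],"jaw": 20,"dr": [0,-0.12,0]},{"slide": [0.4,0,7.3],"jaw": 20,"dr": [0,-0.19,0]},{"slide": [0.5,0,9.8],"jaw": 20,"dr": [0,-0.25,0]},{"slide": [0.7,0,12.2],"jaw": 20,"dr": [0,-0.31,0]},{"slide": [0.8,0,14.7],"jaw": 20,"dr": [0,-0.38,0]},{"slide": [0.9,0,17.1],"jaw": 20,"dr": [0,-0.44,0]},{"slide": [1,0,19.6],"jaw": 20,"dr": [0,-0.5,0]}]'

```text
clock: 13.5
position: [597.1, -148.1, 78.9]
ee_rot: [-0.573, 0.817, -0.04, -0.057]
contact_force: [-1.5, -4.0, -4.1]
gripper_width: 29.1
grasp_force: 60.3
```

```bash
python3 - <<'E'
from h import *
where(); s=arm.read_state(); print(s['wrist_torque'])
E
```

```text
A [48.  21.9] tilt 7.97 v 0.74 F -4.3 0.0 -4.1 clock 13.5
[-0.49853593  0.20446038  0.02286566]
```

>>> step_arm --motion '[{"slide": [0.1,0,2],"jaw": 20,"dr": [0,-0.06,0]},{"slide": [0.2,0,4.1],"jaw": 20,"dr": [0,-0.12,0]},{"slide": [0.2,0,6.1],"jaw": 20,"dr": [0,-0.19,0]},{"slide": [0.3,0,8.2],"jaw": 20,"dr": [0,-0.25,0]},{"slide": [0.4,0,10.3],"jaw": 20,"dr": [0,-0.31,0]},{"slide": [0.5,0,12.3],"jaw": 20,"dr": [0,-0.38,0]},{"slide": [0.5,0,14.4],"jaw": 20,"dr": [0,-0.44,0]},{"slide": [0.6,0,16.4],"jaw": 20,"dr": [0,-0.5,0]}]'

```text
clock: 14.5
position: [596.1, -150.8, 62.7]
ee_rot: [-0.574, 0.818, -0.02, -0.028]
contact_force: [-0.8, -3.0, -5.0]
gripper_width: 29.2
grasp_force: 60.3
```

```bash
python3 - <<'E'
from h import *
where(); s=arm.read_state(); print(s['wrist_torque'])
plan((49,9,4),(49.5,7,0))
b=optics.get_image('scene')
cv2.imwrite('pics/c6.png',crop(b,195,165,80,80,7))
E
```

```text
A [49.  9.] tilt 3.97 v 0.75 F -3.1 -0.3 -5.0 clock 14.5
[-0.70091215  0.29688547  0.00162868]
1 slide 0.4 0.7 dr_y -0.062
2 slide 0.7 1.4 dr_y -0.125
3 slide 1.1 2.1 dr_y -0.188
4 slide 1.4 2.8 dr_y -0.25
5 slide 1.7 3.5 dr_y -0.312
6 slide 2.1 4.2 dr_y -0.375
7 slide 2.4 5.0 dr_y -0.438
8 slide 2.7 5.7 dr_y -0.5
```

View pics/c6.png

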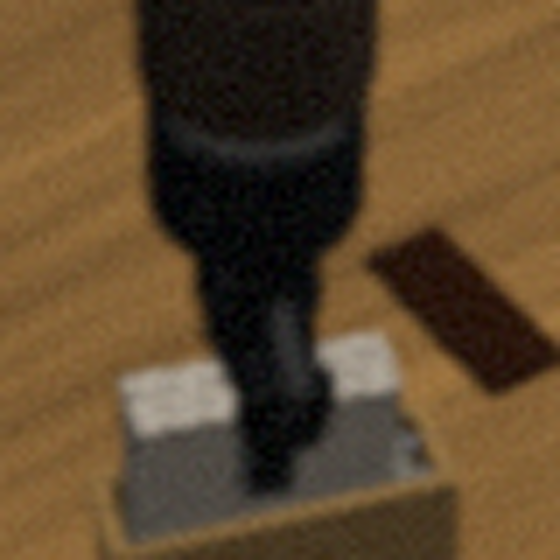

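The pile is in the box with the raised end inside the rigid wall (left edge near scene px (212,228)), and there are no side forces. Levelling.

>>> step_arm --motion '[{"slide": [0.4,0,0.7],"jaw": 20,"dr": [0,-0.06,0]},{"slide": [0.7,0,1.4],"jaw": 20,"dr": [0,-0.12,0]},{"slide": [1.1,0,2.1],"jaw": 20,"dr": [0,-0.19,0]},{"slide": [1.4,0,2.8],"jaw": 20,"dr": [0,-0.25,0]},{"slide": [1.7,0,3.5],"jaw": 20,"dr": [0,-0.31,0]},{"slide": [2.1,0,4.2],"jaw": 20,"dr": [0,-0.38,0]},{"slide": [2.4,0,5],"jaw": 20,"dr": [0,-0.44,0]},{"slide": [2.7,0,5.7],"jaw": 20,"dr": [0,-0.5,0]}]'

```text
clock: 15.55
position: [595.1, -153.7, 57.3]
ee_rot: [-0.574, 0.819, 0.0, 0.0]
contact_force: [-1.1, -3.1, -4.0]
gripper_width: 29.0
grasp_force: 60.2
```

```bash
python3 - <<'E'
from h import *
where(); s=arm.read_state(); print(s['wrist_torque'])
E
```

```text
A [49.5  7. ] tilt -0.03 v 0.74 F -3.2 -0.0 -4.0 clock 15.55
[-0.8829024   0.32263495 -0.02197057]
```

>>> step_arm --motion '[{"slide": [0,0,0.3],"jaw": 20,"dr": [0,0,0]},{"slide": [0,0,0.6],"jaw": 20,"dr": [0,0,0]},{"slide": [0,0,0.9],"jaw": 20,"dr": [0,0,0]},{"slide": [0,0,1.2],"jaw": 20,"dr": [0,0,0]},{"slide": [0.5,0,1.2],"jaw": 20,"dr": [0,0,0]},{"slide": [1,0,1.2],"jaw": 20,"dr": [0,0,0]},{"slide": [1.5,0,1.2],"jaw": 20,"dr": [0,0,0]},{"slide": [2,0,1.2],"jaw": 20,"dr": [0,0,0]}]'

```text
clock: 16.55
position: [594.9, -155.2, 56.7]
ee_rot: [-0.574, 0.819, -0.0, 0.001]
contact_force: [-1.6, 1.6, 2.8]
gripper_width: 29.4
grasp_force: 61.0
```

```bash
python3 - <<'E'
from h import *
where(); s=arm.read_state(); print(s['wrist_torque'],s['gripper_width'])
E
```

```text
A [48.1  6.4] tilt -0.03 v 0.35 F 1.0 2.1 2.8 clock 16.55
[0.54996545 0.62349074 0.0423522 ] 29.36170291593123
```

>>> step_arm --motion '[{"slide": [0.3,0,0],"jaw": 20,"dr": [0,0,0]},{"slide": [0.6,0,0],"jaw": 20,"dr": [0,0,0]},{"slide": [0.9,0,0],"jaw": 20,"dr": [0,0,0]},{"slide": [1.2,0,0],"jaw": 20,"dr": [0,0,0]},{"slide": [1.5,0,0],"jaw": 20,"dr": [0,0,0]},{"slide": [1.8,0,0],"jaw": 20,"dr": [0,0,0]},{"slide": [2.1,0,0],"jaw": 20,"dr": [0,0,0]},{"slide": [2.1,0,0],"jaw": 20,"dr": [0,0,0]}]'

```text
clock: 17.55
position: [594.4, -157.5, 56.7]
ee_rot: [-0.574, 0.819, -0.001, 0.001]
contact_force: [-0.5, 3.9, 4.9]
gripper_width: 29.6
grasp_force: 61.4
```

```bash
python3 - <<'E'
from h import *
where(); s=arm.read_state(); print(s['wrist_torque'],s['gripper_width'])
b=optics.get_image('scene'); cv2.imwrite('pics/scene7.png',b)
cv2.imwrite('pics/c7.png',crop(b,200,185,70,75,8))
E
```

```text
A [45.8  6.4] tilt -0.03 v 0.05 F 3.5 1.8 4.9 clock 17.55
[0.93947852 0.29484565 0.02681955] 29.605307438759734
```

View pics/c7.png

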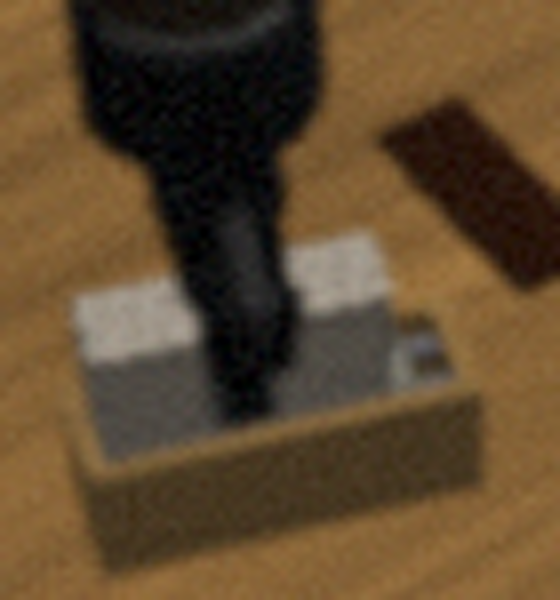

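The pile stands level in the box, left end by the rigid wall (left edge near px (212,240)), and the plate is just right of its right end at (251,230). Measuring the ends and level.

```bash
python3 - <<'E'
from h import *
s=cv2.imread('pics/scene7.png').astype(float); c=lambda x,y:((x+.5)/8-.5+200,(y+.5)/8-.5+185)
rb=np.repeat((s[:,:,2:]-s[:,:,:1]),3,2); v=-15.5
for lab,p,q,im,sg in (('near top L',(85,362),(200,340),s,1),('near top R',(300,318),(388,296),s,1)):
    for g in(1,-1):
        e=edge(im,c(*p),c(*q),g); print(lab,g,[onface(x,v).round(1).tolist() for x in e])
for lab,p,q in (('far top L',(75,298),(185,277)),('far top R',(290,248),(375,232)),('left',(85,362),(103,455)),('right',(388,296),(394,385))):
    for g in(1,-1):
        e=edge(rb,c(*p),c(*q),g); print(lab,g,[onface(x,15 if 'far' in lab else v).round(1).tolist() for x in e])
E
```

```text
near top L 1 [[-54.7, 104.4], [-17.9, 102.7]]
near top L -1 [[-54.5, 96.8], [-17.5, 95.6]]
near top R 1 [[20.6, 86.2], [38.3, 106.5]]
near top R -1 [[15.2, 95.9], [44.4, 96.2]]
far top L 1 [[-51.5, 95.4], [-15.3, 92.8]]
far top L -1 [[-51.5, 96.4], [-15.5, 95.4]]
far top R 1 [[19.9, 96.3], [48.5, 94.8]]
far top R -1 [[19.8, 96.9], [48.4, 96.0]]
left 1 [[-55.9, 97.9], [-53.4, 52.7]]
left -1 [[-46.5, 91.4], [-58.1, 56.8]]
right 1 [[53.0, 85.5], [39.0, 61.3]]
right -1 [[46.3, 95.7], [44.0, 53.8]]
```

The tops read z≈96 at both ends, with ends at u≈-54.7 and +45, so the pile is home. Releasing.

>>> step_arm --motion '[{"slide": [0,0,0],"jaw": 30,"dr": [0,0,0]},{"slide": [0,0,0],"jaw": 34,"dr": [0,0,0]},{"slide": [0,0,0],"jaw": 40,"dr": [0,0,0]},{"slide": [0,0,0],"jaw": 46,"dr": [0,0,0]},{"slide": [0,0,0],"jaw": 52,"dr": [0,0,0]},{"slide": [0,0,0],"jaw": 58,"dr": [0,0,0]},{"slide": [0,0,0],"jaw": 60,"dr": [0,0,0]},{"slide": [0,0,0],"jaw": 60,"dr": [0,0,0]}]'

```text
clock: 18.6
position: [593.7, -157.5, 56.2]
ee_rot: [-0.574, 0.819, -0.0, 0.0]
contact_force: [0.5, -0.8, -0.0]
gripper_width: 59.5
grasp_force: 0.0
```

>>> step_arm --motion '[{"slide": [0,0,-5],"jaw": 60,"dr": [0,0,0]},{"slide": [0,0,-15],"jaw": 60,"dr": [0,0,0]},{"slide": [0,0,-30],"jaw": 60,"dr": [0,0,0]},{"slide": [0,0,-50],"jaw": 60,"dr": [0,0,0]},{"slide": [0,0,-75],"jaw": 60,"dr": [0,0,0]},{"slide": [0,0,-100],"jaw": 60,"dr": [0,0,0]},{"slide": [0,0,-125],"jaw": 60,"dr": [0,0,0]},{"slide": [0,0,-140],"jaw": 60,"dr": [0,0,0]}]'

```text
clock: 19.6
position: [594.2, -157.6, 198.9]
ee_rot: [-0.574, 0.819, -0.001, 0.001]
contact_force: [-0.4, 0.6, -0.6]
gripper_width: 59.9
grasp_force: 0.0
```

```bash
python3 - <<'E'
from h import *
where(); b=optics.get_image('scene'); cv2.imwrite('pics/scene8.png',b)
cv2.imwrite('pics/c8.png',np.hstack([crop(b,200,195,70,70,8)]))
E
```

```text
A [ 45.6 148.6] tilt -0.05 v 0.21 F 0.4 0.5 -0.6 clock 19.6
```

View pics/c8.png

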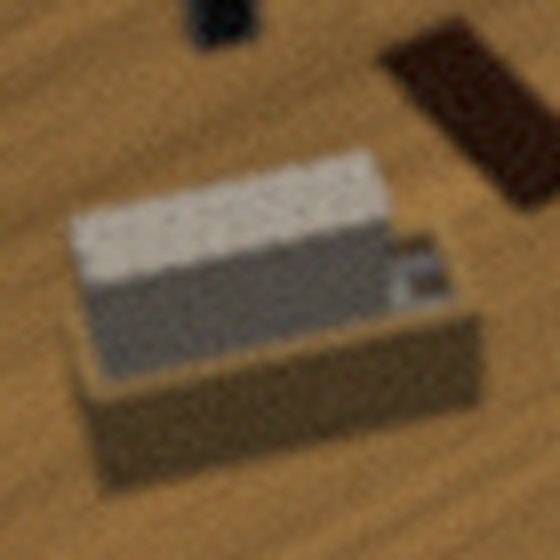

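The pile stands level in the box, with its top from px (209,226) to (248,222), the plate against its right end, and the gripper clear. One last numeric check before handing in.

```bash
python3 - <<'E'
from h import *
s=cv2.imread('pics/scene8.png').astype(float); c=lambda x,y:((x+.5)/8-.5+200,(y+.5)/8-.5+195)
rb=np.repeat((s[:,:,2:]-s[:,:,:1]),3,2)
e=edge(s,c(90,280),c(388,222),-1); print([onface(x,-15.5).round(1).tolist() for x in e])
e=edge(rb,c(72,217),c(370,152),-1); print([onface(x,15).round(1).tolist() for x in e])
e=edge(rb,c(388,222),c(394,300),-1); print('right',[onface(x,-15.5).round(1).tolist() for x in e])
e=edge(rb,c(85,285),c(103,370),1); print('left',[onface(x,-15.5).round(1).tolist() for x in e])
E
```

```text
[[-52.8, 96.5], [44.1, 95.5]]
[[-52.4, 96.5], [46.7, 96.9]]
right [[43.3, 93.5], [49.7, 56.4]]
left [[-56.3, 96.6], [-53.8, 55.1]]
```

```bash
python3 -c "
from bench import arm
print(arm.job_done())"
```

```text
the job is handed in; nothing more can be done
None
```

The three tiles stand upright on the floor of the box with the sprung plate against their end (tops measured at about 96 mm), the gripper is open and clear, and the job was handed in at about 20 s; I did not re-measure the other objects, but the arm touched none of them that I saw.

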